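Cure the rocking drilling jig

TASK

The aluminium plate of the drilling jig rocks because one of its corners is not held up firmly: press down on its corners with the fingertips, at the dark screws, until you find the corner that gives. Then press the red tab of that corner's cam shim down flat, leave the other three tabs up, and press the same corner again to prove it firm: the program finishes while still pressing firmly on that corner. Grip and lift nothing, do not shove the plate out of place, and leave the things lying round it alone.

Things in the scene. Friction and masses are not known exactly. Their poses are not given: they have to be found in the camera images.
- plate: aluminium jig plate 150 (x) by 190 (y) by 10 mm, about 1.5 kg, standing loose and level on four steel feet 22 mm high; origin at its underside's centre, x away from the robot, y left. A bridge with two brass drill bushes over a wooden block rises 38 mm above its middle (within 20 mm of the centre in x, 60 mm in y). Which corner gives cannot be seen and changes from run to run
- base: plywood board under the jig, 165x316x9 mm, fixed on the bench, aligned with the plate; origin at its underside's centre. The four feet stand on it under the plate's corners. Three are hard; at the fourth a press of 4 N or more sinks the corner 4 mm (plate tips about 0.045 rad) to a stop, and it springs back when released
- corner_near_left (a point): place to press on the near left corner of the plate (near means toward the robot): the head of the round dark screw on the plate's top, directly over the foot, 23 mm in from the plate's near or far edge and 27 mm in from its left or right edge. A firm press is about 10 N
- corner_near_right (a point): place to press on the near right corner of the plate (near means toward the robot): the head of the round dark screw on the plate's top, directly over the foot, 23 mm in from the plate's near or far edge and 27 mm in from its left or right edge. A firm press is about 10 N
- corner_far_left (a point): place to press on the far left corner of the plate (near means toward the robot): the head of the round dark screw on the plate's top, directly over the foot, 23 mm in from the plate's near or far edge and 27 mm in from its left or right edge. A firm press is about 10 N
- corner_far_right (a point): place to press on the far right corner of the plate (near means toward the robot): the head of the round dark screw on the plate's top, directly over the foot, 23 mm in from the plate's near or far edge and 27 mm in from its left or right edge. A firm press is about 10 N
- shim_near_left: cam shim of the near left corner: steel bracket 26x36 mm screwed to the base board, half under the left edge of the plate, fixed; origin at its foot on the board, x pointing outward (left) from the plate along its lever, z up. The lever turns on a level pin 7 mm above this origin; pressed flat, its cam fills the gap under the corner to within 0.5 mm and then carries the corner
- tab_near_left (a point): top of the red plastic tab (30x24 mm, 6 mm thick) of that lever, 50 mm from the pin; the lever reaches 67 mm out from the pin. When flat this point is 16 mm above the bench and 43 mm outside the plate's left edge
- lever_near_left (a joint): angle of that lever above flat: 0 is flat on the board (a hard stop), about 0.8 rad is up. It stays where it is left; a tight pin needs 2 to 3 N at the tab to press it down. Pressing straight down 35 to 42 mm outside the pin works, the fingertip sliding along the lever
- shim_near_right: cam shim of the near right corner: steel bracket 26x36 mm screwed to the base board, half under the right edge of the plate, fixed; origin at its foot on the board, x pointing outward (right) from the plate along its lever, z up. The lever turns on a level pin 7 mm above this origin; pressed flat, its cam fills the gap under the corner to within 0.5 mm and then carries the corner
- tab_near_right (a point): top of the red plastic tab (30x24 mm, 6 mm thick) of that lever, 50 mm from the pin; the lever reaches 67 mm out from the pin. When flat this point is 16 mm above the bench and 43 mm outside the plate's right edge
- lever_near_right (a joint): angle of that lever above flat: 0 is flat on the board (a hard stop), about 0.8 rad is up. It stays where it is left; a tight pin needs 2 to 3 N at the tab to press it down. Pressing straight down 35 to 42 mm outside the pin works, the fingertip sliding along the lever
- shim_far_left: cam shim of the far left corner: steel bracket 26x36 mm screwed to the base board, half under the left edge of the plate, fixed; origin at its foot on the board, x pointing outward (left) from the plate along its lever, z up. The lever turns on a level pin 7 mm above this origin; pressed flat, its cam fills the gap under the corner to within 0.5 mm and then carries the corner
- tab_far_left (a point): top of the red plastic tab (30x24 mm, 6 mm thick) of that lever, 50 mm from the pin; the lever reaches 67 mm out from the pin. When flat this point is 16 mm above the bench and 43 mm outside the plate's left edge
- lever_far_left (a joint): angle of that lever above flat: 0 is flat on the board (a hard stop), about 0.8 rad is up. It stays where it is left; a tight pin needs 2 to 3 N at the tab to press it down. Pressing straight down 35 to 42 mm outside the pin works, the fingertip sliding along the lever
- shim_far_right: cam shim of the far right corner: steel bracket 26x36 mm screwed to the base board, half under the right edge of the plate, fixed; origin at its foot on the board, x pointing outward (right) from the plate along its lever, z up. The lever turns on a level pin 7 mm above this origin; pressed flat, its cam fills the gap under the corner to within 0.5 mm and then carries the corner
- tab_far_right (a point): top of the red plastic tab (30x24 mm, 6 mm thick) of that lever, 50 mm from the pin; the lever reaches 67 mm out from the pin. When flat this point is 16 mm above the bench and 43 mm outside the plate's right edge
- lever_far_right (a joint): angle of that lever above flat: 0 is flat on the board (a hard stop), about 0.8 rad is up. It stays where it is left; a tight pin needs 2 to 3 N at the tab to press it down. Pressing straight down 35 to 42 mm outside the pin works, the fingertip sliding along the lever
- ear_block_1: pale wooden block, 26x79x20 mm, lying right of the work; leave it alone
- ear_block_2: light brown wooden block, 26x79x20 mm, lying right of the work; leave it alone
- try_square: try square with dark wooden stock and steel blade, 189x115x16 mm, left of the work; leave it alone
- sanding_block: light brown block, 58x100x34 mm, left of the work; leave it alone
- pencil_3: green pencil, 166 mm long, left of the work; leave it alone
- tape_measure: yellow tape measure, 70x74x35 mm, left of the work; leave it alone

How it is judged:
By the outcome, as a careful person would: the job done as asked, in the order asked, and still so for the second after the job is handed in, while the arm keeps its last pose, push and grip.
It also fails if it takes over 58 s, if anything falls off the work surface, if the arm or the gripper's body presses on something with over 40 N, if the wrist force passes 120 N, or if a joint passes its speed limit or range.

ROBOT

A 6-joint arm with a two-finger parallel gripper is mounted at the origin on a cart in front of the work surface, level with it; the furniture and walls round the work are solid. World frame = base frame: x ahead of the robot, y to its left, z up, the work surface at z = 0. Lengths are in m, angles in degrees, forces in N, time in s.
With the tool pointing down it reaches from about 0.4 to 0.825 m from the base axis. Payload 7 kg.
Tool frame: the origin (TCP) lies between the finger pads; the fingertips stand 19 mm ahead of it and the grasp point (between the pads) is the TCP; z points along the fingers, y is the line along which they close (so a half turn about z gives the same grasp; the last joint's range is limited). The gripper opens to 88 mm and grips with 3 to 60 N. Pads are 19 mm wide; open, the fingers measure 130 mm over their backs; the gripper's body (78 mm by 193 mm) begins 47 mm behind the grasp point.
Start: joints at [16.507, 20.546, 0.682, 0, -70.136, -16.507], TCP at [0.675, -0, 0.246] pointing down, gripper open.
Joint ranges: [-176.03, 176.03], [-82.01, 121.73], [-58.28, 71.71], [-173.87, 95.51], [-174.79, -0.11], [-173.66, 173.66]. Speed limits (degrees/s): [136.94, 136.94, 172.46, 180, 180, 180].

INTERFACE

Orientations are given as [roll, pitch, yaw] about the fixed x, y, z axes, in that order (R = Rz(yaw) Ry(pitch) Rx(roll)).
In Python, from plant import get_obs, snapshot, close_job, spot_in, spot_point gives the robot as it stands.
- The arm moves only by the tool play_rows, never from a script. Its argument "plan" is a list of rows, each a list of 6 numbers: the shift along the tool's x, y, z in cm, then the turn, a rotation vector about the tool's x, y, z in degrees. A call has 1 to 20 rows; each row shifts and turns the commanded pose from where the row before left it, along the tool's axes as they then stand; what a row does not reach is not made up. A row lasts 1/12 s, in which the tool goes at most 41.7 mm and 7.16 degrees, less where a joint would pass 70% of its speed; a pose out of reach is approached as far as the arm can. A call is refused whole if a number of a shift passes 4.17 or a number of a turn 7.16, either way. A call with a gripper value outside its range is refused whole. "grip" is the finger opening in cm, from 0 to 8.76, set as the call begins (left out, the last holds). The fingers move at their own pace and stop on an object; the grip force is fixed at half the most. Time passes only in rows, so rows that do not move let the fingers close. It gives the time, the measured TCP pose, the force, the opening and the grip force at its end, in the units of the state.
- get_obs(): the state, without advancing time (a new reading comes with each control period).
- snapshot(name): name is "side" or "top" or "wrist"; returns a dict with "frame" (400x640x3 uint8, red, green, blue), "fx", "fy", "cx", "cy" (pixels), "position" and "attitude" of the camera in the world. Camera axes: x right, y down, z forward; pixel columns grow to the right and rows downward; lengths in m; the calibration is good to about 2 mm. A picture is of the moment at which its call begins. There is no depth.
- close_job(): hands the job in; it is judged then, once.
Trained networks look in the newest picture that a camera, given by its name, has taken for a name from the list of things; names that differ only in an ending like _2 or _b are one class to them, and where a whole thing is asked for, a point or a joint stands for the part that bears it (a point fixed in the world has none). Each returns a list of dicts, best first, with "score" (0 to 1); they miss things now and then, are a little off and sometimes report something else, mostly with a low value. They report only what shows in the picture. A call takes as long as a camera call.
- spot_in(camera, thing): "position" ([x, y, z] in m, in world coordinates, good to about 4 mm: the middle of the surface that is visible of it).
- spot_point(camera, thing): "position" ([x, y, z] in m, in world coordinates, good to about 4 mm: a listed point, or the origin of a listed thing).
The state is a dict: "clock": time; "joint_pos": joint angles; "qvel": joint speeds; "tau": joint torques, N m; "tool_pos": TCP position; "orientation": TCP orientation; "force": force on the tool from outside, world axes, zero at the start; "moment": the same for the moment, N m; "opening": finger opening in m; "gripper_force": force on a finger pad.
Only numpy, scipy, OpenCV 4.12 (cv2) and the standard library are available. Lean on these libraries where they do the work, as an engineer would, in place of code of your own. Each camera call takes 0.05 s, during which the arm holds its last target. There are 200 camera calls.

## Working session

There is one attempt and no reset: what is moved stays moved. The work goes in short steps, Python scripts to look and compute and a tool call to move; the robot and the scene stay as the last step left them, time stands still between calls to the robot, and variables do not carry over. Pictures are saved under pics/ and viewed, at most 10 in all, crops included, and the job is handed in when it is done.

Besides the shell and the picture viewer there is one more tool, called after "Emit:" as name([rows], argument=value, ...), one row to a line, values as JSON. play_rows: Moves the arm, as the interface text tells. Its arguments: {"type":"object","properties":{"plan":{"type":"array","items":{"type":"array","items":{"type":"number"}}},"grip":{"type":"number"}},"required":["plan"]}

```bash
mkdir -p pics; python3 - <<'E'
from plant import *
import cv2,numpy as np
s=snapshot("top"); cv2.imwrite("pics/top.png",s["frame"][:,:,::-1])
print({k:s[k] for k in s if k!="frame"})
for c in ["near_left","near_right","far_left","far_right"]:
  for p in ["corner_","tab_","shim_"]:
    print(p+c,[(np.round(d["position"],3).tolist(),round(d["score"],2)) for d in spot_point("top",p+c)[:2]])
print("plate",spot_point("top","plate")[:2],spot_point("top","base")[:2])
o=get_obs();print(o)
E
```

```text
{'fx': 500.41038091851976, 'fy': 500.41038091851976, 'cx': 318.3444814955292, 'cy': 204.7469040420317, 'position': array([0.39054594, 0.01083553, 1.5376217 ]), 'attitude': array([-175.74222744,    0.92260172,  -88.58411471])}
corner_near_left [([0.491, -0.034, 0.038], 0.95)]
tab_near_left [([0.481, 0.023, 0.052], 0.6)]
shim_near_left [([0.487, -0.012, 0.007], 0.68)]
corner_near_right [([0.51, -0.166, 0.041], 0.93), ([0.588, 0.004, 0.005], 0.2)]
tab_near_right [([0.523, -0.216, 0.05], 0.52)]
shim_near_right [([0.514, -0.187, 0.006], 0.64)]
corner_far_left [([0.48, 0.02, 0.049], 0.74), ([0.589, -0.014, 0.042], 0.66)]
tab_far_left [([0.582, 0.046, 0.05], 0.62)]
shim_far_left [([0.588, 0.005, 0.007], 0.43), ([0.513, -0.191, 0.005], 0.17)]
corner_far_right [([0.613, -0.147, 0.044], 0.68)]
tab_far_right [([0.622, -0.201, 0.053], 0.7)]
shim_far_right [([0.612, -0.173, 0.006], 0.44)]
plate [{'position': [0.5493, -0.0919, 0.0288], 'score': 0.74}] [{'position': [0.5219, -0.2174, 0.0474], 'score': 0.65}]
{'clock': 0.75, 'joint_pos': array([ 1.65059803e+01,  2.05441547e+01,  6.81341471e-01,  9.95163576e-04,
       -7.01368025e+01, -1.65084790e+01]), 'qvel': array([ 0.0640617 , -0.07359017,  0.16878912, -0.05687536,  0.01226084,
        0.03349809]), 'tau': array([-1.04382880e-04, -5.82240558e+01,  2.93261397e+01,  7.00145468e+00,
        1.26081513e-02, -2.93059622e-05]), 'tool_pos': array([ 6.74968720e-01, -3.84264985e-05,  2.45584589e-01]), 'orientation': array([-1.79999366e+02, -7.88190440e-04, -9.00021605e+01]), 'force': array([0.17930436, 0.81111115, 0.60081653]), 'moment': array([ 0.03708497,  0.00622362, -0.0517656 ]), 'gripper_force': 0.0, 'opening': 0.08778990241242426}
```

View pics/top.png

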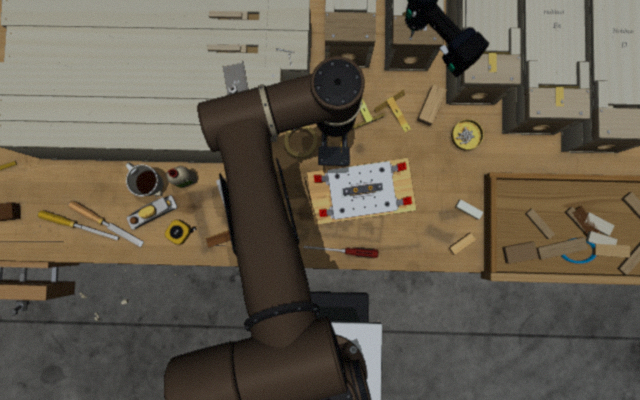

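The top view shows the plate centred near pixel (363,188). It has four red raised tabs, at about (402,167), (407,202), (318,180) and (322,213), and is turned about 10°. The detected screws are about 104 x 136 mm apart, as specified, so I'll move above the plate and take one close look.

Emit:
play_rows([
  [1.5,2,0,0,0,0],
  [1.5,2.1,0,0,0,0],
  [1.5,2.1,0,0,0,0],
  [1.5,2.1,0,0,0,0],
  [1.5,2.1,0,0,0,0],
  [1.5,2.1,0,0,0,0],
  [0,0,0,0,0,-5],
  [0,0,0,0,0,-5],
  [0,0,0,0,0,0],
  [0,0,0,0,0,0],
  [0,0,0,0,0,0],
], grip=0)

```text
clock: 1.67
tool_pos: [0.5501, -0.0899, 0.2455]
orientation: [180.0, 0.0, -80.2]
force: [0.2, 0.1, -0.8]
opening: 0.0198
gripper_force: 0.0
```

```bash
cat > fit.py <<'E'
from plant import *
import cv2,numpy as np
N=["near_left","near_right","far_left","far_right"]
def look(cam,name):
  s=snapshot(cam); cv2.imwrite("pics/%s.png"%name,s["frame"][:,:,::-1])
  for c in N:
    for p in ["corner_","tab_"]:
      print(p+c,[(np.round(d["position"],4).tolist(),round(d["score"],2)) for d in spot_point(cam,p+c)[:2]])
  print("plate",spot_point(cam,"plate")[:1])
  o=get_obs();print([o[k] for k in ("clock","tool_pos","orientation","force","opening")])
E
python3 - <<'E'
from fit import *
look("wrist","w1")
s=snapshot("side"); cv2.imwrite("pics/s1.png",s["frame"][:,:,::-1])
E
```

```text
corner_near_left [([0.4879, -0.0299, 0.0415], 0.59)]
tab_near_left []
corner_near_right [([0.515, -0.1644, 0.043], 0.79)]
tab_near_right [([0.5909, -0.0154, 0.0455], 0.72), ([0.5201, -0.2185, 0.0503], 0.58)]
corner_far_left []
tab_far_left []
corner_far_right [([0.6135, -0.1506, 0.0423], 0.64)]
tab_far_right [([0.6232, -0.2013, 0.0523], 0.95)]
plate [{'position': [0.551, -0.0904, 0.0303], 'score': 0.69}]
[2.1667, array([ 0.55000261, -0.0899577 ,  0.24552507]), array([ 1.79995654e+02,  6.68176211e-04, -8.00050768e+01]), array([-0.35222101,  0.43919674,  0.26957062]), 0.0006892432537015713]
```

View pics/w1.png

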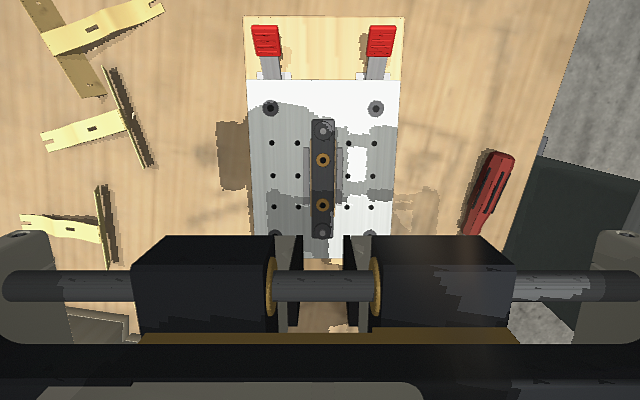

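View pics/s1.png

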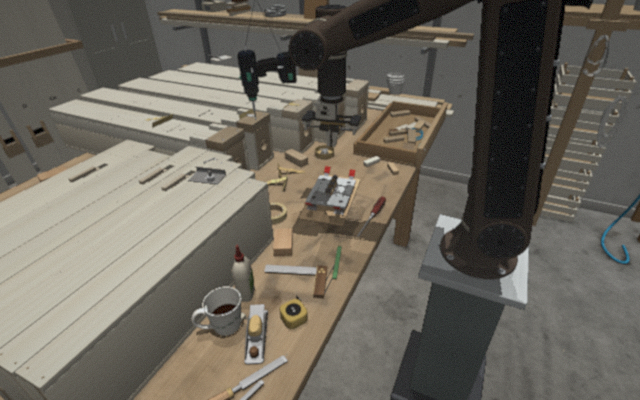

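The wrist view shows the right-hand tabs at (266,40) and (381,40), and their screws at (270,108) for far right and (376,108) for near right. The left screws, near (275,233) and (370,233), are partly hidden by the fingers, and the side view shows the plate free of clutter. I'll project these pixels and fit the plate pose.

```bash
python3 - <<'E'
from fit import *
from scipy.spatial.transform import Rotation as R
from scipy.optimize import least_squares
s=snapshot("wrist")
M=R.from_euler("xyz",s["attitude"],degrees=True).as_matrix()
P={}
for n,(u,v) in dict(far_right=(270.5,108.5),near_right=(376,108.5),far_left=(275,234),near_left=(370.5,234)).items():
  d=M@[(u-s["cx"])/s["fx"],(v-s["cy"])/s["fy"],1]; c=s["position"]
  P[n]=c+d*(0.042-c[2])/d[2]; print(n,P[n].round(4))
L=dict(near_left=(-52,68),near_right=(-52,-68),far_left=(52,68),far_right=(52,-68))
net=dict(near_left=[(.491,-.034),(.4879,-.0299)],near_right=[(.51,-.166),(.515,-.1644)],far_left=[(.589,-.014)],far_right=[(.613,-.147),(.6135,-.1506)])
obs=[(n,p) for n in net for p in net[n]]+[(n,P[n][:2]) for n in ("far_right","near_right")]*2
f=lambda q:np.ravel([R.from_euler("z",q[2]).as_matrix()[:2,:2]@np.array(L[n])/1e3+q[:2]-p for n,p in obs])
q=least_squares(f,[.55,-.09,.17]).x; print(q,np.degrees(q[2]),f(q).reshape(-1,2).round(4).tolist())
m=R.from_euler("z",q[2]).as_matrix()[:2,:2]
for n,l in L.items():
  print(n,(m@np.array(l)/1e3+q[:2]).round(4),"press",(m@np.array([l[0],np.sign(l[1])*(95-7+40)])/1e3+q[:2]).round(4))
E
```

```text
far_right [ 0.6123 -0.1472  0.042 ]
near_right [ 0.5101 -0.1652  0.042 ]
far_left [ 0.59   -0.0166  0.042 ]
near_left [ 0.4874 -0.0347  0.042 ]
[ 0.55078785 -0.08971032  0.16797952] 9.624517392613228 [[-0.0028, 0.0026], [0.0003, -0.0015], [0.0009, 0.0006], [-0.0041, -0.001], [0.0017, 0.0], [0.0004, -0.0011], [-0.0001, 0.0025], [0.0012, -0.0008], [0.0007, -0.0002], [0.0012, -0.0008], [0.0007, -0.0002]]
near_left [ 0.4882 -0.0314] press [0.4781 0.0278]
near_right [ 0.5109 -0.1654] press [ 0.5209 -0.2246]
far_left [ 0.5907 -0.014 ] press [0.5807 0.0452]
far_right [ 0.6134 -0.1481] press [ 0.6235 -0.2072]
```

Plate pose: centre (0.551, -0.090), yaw about 9.7°, so the tool is already aligned with it. Next I'll move above the near right corner and descend.

Emit:
play_rows([
  [1.36,1.02,1,0,0,0],
  [1.36,1.02,2.5,0,0,0],
  [1.36,1.02,2.5,0,0,0],
  [1.36,1.02,2.5,0,0,0],
  [1.36,1.02,2.5,0,0,0],
  [0,0,2.5,0,0,0],
  [0,0,2,0,0,0],
  [0,0,1.5,0,0,0],
  [0,0,0.5,0,0,0],
  [0,0,0,0,0,0],
  [0,0,0,0,0,0],
])

```text
clock: 3.18
tool_pos: [0.512, -0.1659, 0.0711]
orientation: [-180.0, -0.0, -80.0]
force: [0.3, 0.3, 0.0]
opening: 0.0004
gripper_force: 0.0
```

Emit:
play_rows([
  [0,0,0.1,0,0,0],
  [0,0,0.1,0,0,0],
  [0,0,0.1,0,0,0],
  [0,0,0,0,0,0],
])

```text
clock: 3.52
tool_pos: [0.5118, -0.1658, 0.068]
orientation: [-179.9, -0.0, -80.0]
force: [-0.2, 0.5, 0.4]
opening: 0.0004
gripper_force: 0.0
```

Emit:
play_rows([
  [0,0,0.1,0,0,0],
  [0,0,0.1,0,0,0],
  [0,0,0.1,0,0,0],
  [0,0,0.1,0,0,0],
  [0,0,0,0,0,0],
])

```text
clock: 3.93
tool_pos: [0.5114, -0.1658, 0.0633]
orientation: [180.0, 0.0, -80.0]
force: [0.0, 0.9, -0.6]
opening: 0.0005
gripper_force: 0.0
```

Emit:
play_rows([
  [0,0,0.1,0,0,0],
  [0,0,0,0,0,0],
  [0,0,0,0,0,0],
])

```text
clock: 4.18
tool_pos: [0.5116, -0.1658, 0.0625]
orientation: [180.0, 0.0, -80.0]
force: [-0.7, -0.4, 0.5]
opening: 0.0005
gripper_force: 0.0
```

Emit:
play_rows([
  [0,0,0.1,0,0,0],
  [0,0,0,0,0,0],
  [0,0,0,0,0,0],
])

```text
clock: 4.43
tool_pos: [0.5115, -0.1658, 0.0615]
orientation: [180.0, 0.0, -80.0]
force: [-0.1, 0.7, -0.3]
opening: 0.0006
gripper_force: 0.0
```

Emit:
play_rows([
  [0,0,0.1,0,0,0],
  [0,0,0,0,0,0],
  [0,0,0,0,0,0],
])

```text
clock: 4.68
tool_pos: [0.5115, -0.1659, 0.0605]
orientation: [180.0, 0.0, -80.0]
force: [0.3, -0.6, 0.5]
opening: 0.0002
gripper_force: 0.0
```

Emit:
play_rows([
  [0,0,0.1,0,0,0],
  [0,0,0,0,0,0],
  [0,0,0,0,0,0],
])

```text
clock: 4.93
tool_pos: [0.5116, -0.1659, 0.0603]
orientation: [-180.0, -0.0, -80.0]
force: [-2.6, 0.5, 8.4]
opening: 0.0006
gripper_force: 4.0
```

Emit:
play_rows([
  [0,0,0.1,0,0,0],
  [0,0,0,0,0,0],
  [0,0,0,0,0,0],
])

```text
clock: 5.18
tool_pos: [0.5116, -0.1659, 0.0602]
orientation: [-180.0, -0.0, -80.0]
force: [-6.3, 2.4, 18.1]
opening: 0.0004
gripper_force: 8.9
```

Near right is firm: 18 N with no sinking, contact at TCP z 0.0603. Near left is next.

Emit:
play_rows([
  [0,0,-0.5,0,0,0],
  [0,0,-2,0,0,0],
  [-2.6,0.05,-0.5,0,0,0],
  [-2.8,0,0,0,0,0],
  [-2.8,0,0,0,0,0],
  [-2.8,0,0,0,0,0],
  [-2.6,0,0.8,0,0,0],
  [0,0,1.2,0,0,0],
  [0,0,0.5,0,0,0],
  [0,0,0.2,0,0,0],
  [0,0,0.1,0,0,0],
  [0,0,0,0,0,0],
  [0,0,0,0,0,0],
])

```text
clock: 6.27
tool_pos: [0.4877, -0.0326, 0.0608]
orientation: [-180.0, -0.0, -80.1]
force: [0.6, -0.3, 0.0]
opening: 0.0004
gripper_force: 0.0
```

Emit:
play_rows([
  [0,0,0.1,0,0,0],
  [0,0,0,0,0,0],
  [0,0,0,0,0,0],
])

```text
clock: 6.52
tool_pos: [0.4879, -0.0324, 0.06]
orientation: [-180.0, -0.0, -80.0]
force: [0.8, -2.9, 4.1]
opening: 0.0004
gripper_force: 1.9
```

Emit:
play_rows([
  [0,0,0.1,0,0,0],
  [0,0,0,0,0,0],
  [0,0,0,0,0,0],
])

```text
clock: 6.77
tool_pos: [0.4877, -0.0322, 0.0588]
orientation: [-180.0, -0.0, -80.0]
force: [-0.1, -4.0, 4.5]
opening: 0.0004
gripper_force: 2.5
```

Near left seems to give. I'll press further to confirm.

Emit:
play_rows([
  [0,0,0.1,0,0,0],
  [0,0,0.1,0,0,0],
  [0,0,0,0,0,0],
  [0,0,0,0,0,0],
])

```text
clock: 7.1
tool_pos: [0.4876, -0.0321, 0.0569]
orientation: [-180.0, -0.0, -80.0]
force: [-0.8, -3.8, 7.2]
opening: 0.0004
gripper_force: 3.6
```

Emit:
play_rows([
  [0,0,0.1,0,0,0],
  [0,0,0,0,0,0],
  [0,0,0,0,0,0],
])

```text
clock: 7.35
tool_pos: [0.4876, -0.0322, 0.0566]
orientation: [-180.0, -0.0, -80.0]
force: [-4.2, -2.7, 17.2]
opening: 0.0006
gripper_force: 8.7
```

Near left gives: it sinks 4 mm to a stop. I'll now press that corner's tab flat.

Emit:
play_rows([
  [0,0,-0.5,0,0,0],
  [0,0,-2,0,0,0],
  [0,0,-3,0,0,0],
  [-1.9,0,0,0,0,0],
  [-2,0,0,0,0,0],
  [-2,0,0,0,0,0],
  [0,0,1,0,0,0],
  [0,0,1,0,0,0],
  [0,0,0.5,0,0,0],
  [0,0,0.5,0,0,0],
  [0,0,0.5,0,0,0],
  [0,0,0.5,0,0,0],
  [0,0,0,0,0,0],
])

```text
clock: 8.43
tool_pos: [0.477, 0.0259, 0.0697]
orientation: [179.9, -0.0, -80.0]
force: [0.3, -0.6, -0.3]
opening: 0.0004
gripper_force: 0.1
```

Emit:
play_rows([
  [0,0,0.5,0,0,0],
  [0,0,0.5,0,0,0],
  [0,0,0.5,0,0,0],
  [0,0,0.5,0,0,0],
  [0,0,0.5,0,0,0],
  [0,0,0,0,0,0],
])

```text
clock: 8.93
tool_pos: [0.4768, 0.026, 0.0445]
orientation: [179.9, -0.0, -80.0]
force: [-0.0, 0.4, -0.0]
opening: 0.0006
gripper_force: 0.0
```

No force at tip z 0.025, so I'll check with the cameras.

```bash
python3 - <<'E'
from fit import *
look("top","t2")
s=snapshot("side");f=s["frame"][150:240,280:400,::-1]; w=snapshot("wrist")["frame"][:,:,::-1]
t=cv2.imread("pics/t2.png")[145:235,290:430]
cv2.imwrite("pics/c2.png",np.hstack([cv2.resize(f,(400,300),interpolation=2),cv2.resize(t,(400,300),interpolation=2)]))
cv2.imwrite("pics/w2.png",w)
E
```

```text
corner_near_left [([0.4775, 0.3467, -0.0003], 0.71), ([0.4854, -0.033, 0.0373], 0.61)]
tab_near_left []
corner_near_right [([0.5111, -0.1669, 0.0451], 0.82), ([0.5793, 0.0459, 0.0477], 0.26)]
tab_near_right [([0.5205, -0.2207, 0.0517], 0.65)]
corner_far_left [([0.5901, -0.0134, 0.0427], 0.69)]
tab_far_left [([0.5813, 0.0413, 0.0494], 0.58)]
corner_far_right [([0.6122, -0.1448, 0.0405], 0.63), ([0.5526, -0.0931, 0.0282], 0.4)]
tab_far_right [([0.4773, 0.3485, 0.0001], 0.67), ([0.6221, -0.2014, 0.0532], 0.6)]
plate [{'position': [0.5498, -0.0954, 0.0272], 'score': 0.74}]
[9.4333, array([0.47718781, 0.02610137, 0.04566316]), array([-1.79992074e+02,  3.47895782e-03, -8.00036769e+01]), array([-0.15987472,  0.74618716,  0.80240123]), 0.0005165597305821862]
```

View pics/c2.png

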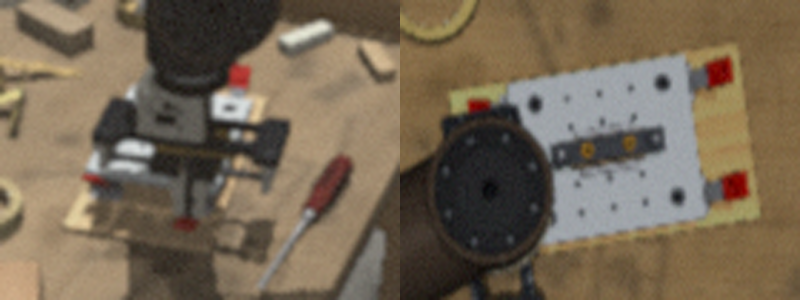

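View pics/w2.png

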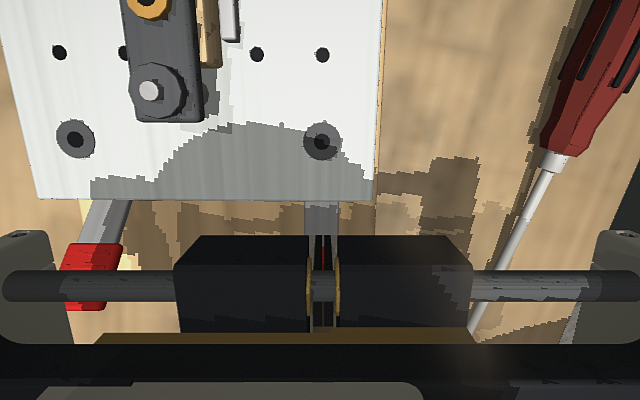

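The fingers are on the near left lever: its bar is at (320,215) in the wrist view, and the side crop shows red under the fingertips with the lever partly down. The other three tabs are up, so I'll keep going down.

Emit:
play_rows([
  [0,0,0.3,0,0,0],
  [0,0,0.3,0,0,0],
  [0,0,0.2,0,0,0],
  [0,0,0.1,0,0,0],
  [0,0,0,0,0,0],
  [0,0,0,0,0,0],
])

```text
clock: 10.03
tool_pos: [0.4769, 0.0259, 0.0363]
orientation: [180.0, -0.0, -80.0]
force: [-0.0, 0.7, -0.6]
opening: 0.0005
gripper_force: 0.1
```

Emit:
play_rows([
  [0,0,0.1,0,0,0],
  [0,0,0.1,0,0,0],
  [0,0,0,0,0,0],
  [0,0,0,0,0,0],
])

```text
clock: 10.37
tool_pos: [0.477, 0.026, 0.035]
orientation: [180.0, -0.0, -80.0]
force: [-2.9, -0.5, 9.7]
opening: 0.0007
gripper_force: 4.9
```

Emit:
play_rows([
  [0,0,0.05,0,0,0],
  [0,0,0,0,0,0],
  [0,0,-1,0,0,0],
  [0,0,-2.5,0,0,0],
  [0,0,-2.6,0,0,0],
  [1.9,0,0,0,0,0],
  [2,0,0,0,0,0],
  [2,0,0,0,0,0],
  [0,0,1,0,0,0],
  [0,0,1.2,0,0,0],
  [0,0,0.8,0,0,0],
  [0,0,0.3,0,0,0],
  [0,0,0,0,0,0],
  [0,0,0,0,0,0],
])

```text
clock: 11.53
tool_pos: [0.4874, -0.0319, 0.0621]
orientation: [180.0, -0.0, -80.0]
force: [0.1, -0.8, 0.5]
opening: 0.0005
gripper_force: 0.0
```

Emit:
play_rows([
  [0,0,0.1,0,0,0],
  [0,0,0.1,0,0,0],
  [0,0,0,0,0,0],
  [0,0,0,0,0,0],
])

```text
clock: 11.87
tool_pos: [0.4876, -0.0318, 0.0603]
orientation: [-180.0, 0.0, -80.0]
force: [0.3, 0.4, 0.4]
opening: 0.0008
gripper_force: 0.3
```

```bash
python3 - <<'E'
from fit import *
look("wrist","w3")
E
```

```text
corner_near_left [([0.4865, -0.0286, 0.0385], 0.75)]
tab_near_left [([0.4776, 0.0438, 0.015], 0.63)]
corner_near_right []
tab_near_right []
corner_far_left [([0.5918, -0.0134, 0.0447], 0.74)]
tab_far_left []
corner_far_right []
tab_far_right []
plate [{'position': [0.5481, -0.0879, 0.0293], 'score': 0.69}]
[12.3667, array([ 0.48761741, -0.03187018,  0.06019631]), array([-1.79977662e+02,  5.13389109e-03, -7.99948831e+01]), array([0.16897517, 2.86808646, 2.18081754]), 0.00023704020058796407]
```

View pics/w3.png

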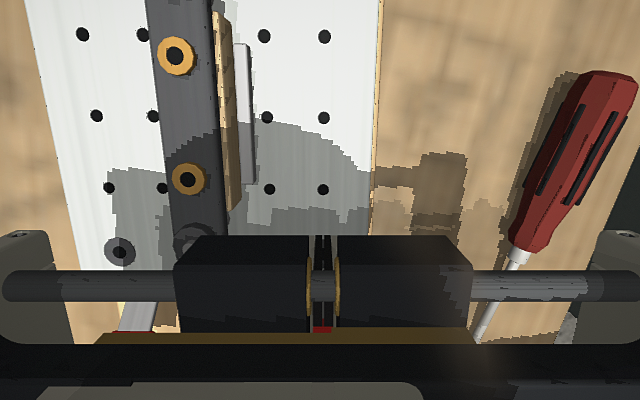

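The near left tab now reads z = 0.015, so it is flat, and the fingers stand over that screw. The plate lies in place, with its edge at pixel column 380. I'll press firmly.

Emit:
play_rows([
  [0,0,0.1,0,0,0],
  [0,0,0.05,0,0,0],
  [0,0,0,0,0,0],
  [0,0,0,0,0,0],
  [0,0,0,0,0,0],
])

```text
clock: 12.78
tool_pos: [0.4876, -0.0319, 0.0598]
orientation: [-180.0, -0.0, -80.0]
force: [-6.1, 3.5, 18.8]
opening: 0.0005
gripper_force: 9.4
```

Emit:
play_rows([
  [0,0,-0.05,0,0,0],
  [0,0,0,0,0,0],
  [0,0,0,0,0,0],
  [0,0,0,0,0,0],
])

```text
clock: 13.12
tool_pos: [0.4876, -0.0319, 0.0599]
orientation: [-180.0, -0.0, -80.0]
force: [-4.3, 3.6, 14.0]
opening: 0.0006
gripper_force: 6.5
```

```bash
python3 - <<'E'
from fit import *
look("top","t4")
E
```

```text
corner_near_left []
tab_near_left []
corner_near_right [([0.5121, -0.1624, 0.0458], 0.64), ([0.6143, -0.1701, 0.01], 0.63)]
tab_near_right [([0.5212, -0.2155, 0.0476], 0.69)]
corner_far_left [([0.5894, -0.016, 0.0451], 0.76)]
tab_far_left []
corner_far_right [([0.5076, -0.1849, 0.0059], 0.65), ([0.6148, -0.1496, 0.0407], 0.59)]
tab_far_right [([0.625, -0.2003, 0.0511], 0.58), ([0.6161, -0.1717, 0.0115], 0.45)]
plate [{'position': [0.5484, -0.0904, 0.0326], 'score': 0.95}]
[13.6167, array([ 0.48763044, -0.03186788,  0.05983459]), array([-1.79966521e+02, -9.62006134e-04, -7.99789976e+01]), array([-4.07359929,  2.41713105, 13.53924487]), 0.0004455529515830634]
```

The corner holds firm at about 14 N, the plate hasn't shifted, and the other tabs weren't touched.

```bash
python3 -c "
from plant import *
print(close_job())"
```

```text
the job is handed in; nothing more can be done
None
```

The near left corner was the one that gave: it sank 4 mm under the press. I pressed only its tab flat, and the job was handed in with the arm still pressing that corner at about 14 N, where it now holds firm.

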